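# Pack the hearth tile against its back stop and hold it

## Task

The pot is standing on the hearth tile: lift it off by its handle and set it down gently, upright and wholly on the round cork mat. Then take the steel spacer by its fin and slide it, upright and square, right down into the gap between the tile and the front blocks, at the end where the gap is wide enough for it, and with it push the tile flush against the back stop. Finish still gripping the spacer and pressing the tile firmly against the stop so that I can fit the wedge, and leave the other things on the bench where they are.

Things in the scene. Friction and masses are not known exactly. Their poses are not given: they have to be found in the camera images.
- hearth: fixed square-edged concrete slab on the bench, 170 (its x) x 190 (its y) x 6 high; origin at the centre of its underside, on the bench. Its x points away from the robot, from the front blocks to the back stop. Everything else of the fixture stands on its top, 6 above the bench (sizes in mm)
- stop: fixed dark steel bar along the far edge of the slab, 160 long (its y), 14 thick, 22 high; origin at the bottom middle of its front face (the face that looks to the robot, where the tile has to bear), x as the slab's (sizes in mm)
- thin_block: fixed dark steel block at the near edge of the slab, 50 long (its y), 14 thick (its x), 25 high; origin at the bottom middle of its near (robot-side) face, x as the slab's; its inner face is at x = +14. The two blocks stand side by side, 54 between centres, in either order; with the tile flush on the stop this block leaves a gap of 32 to the tile (about 26 to 29 at the start) (sizes in mm)
- thick_block: the same but 30 thick; its inner face is at x = +30, and it leaves only 16 or less to the tile, too little for the spacer (sizes in mm)
- tile_center (a point): centre of the loose off-white refractory tile with a smooth, slippery glaze, 80 (its x, between blocks and stop) x 140 (its y) x 25 high, light (0.18 kg), lying on the slab between blocks and stop, at the start 3 to 6 short of the stop and slightly skewed; pushed off-centre it turns and meets the stop with one corner first, and needs a firm push, about 10 N, to square up. Flush: its centre is 40 in front of the stop's front face and it is parallel to it (sizes in mm)
- pot_handle (a point): centre of the pot's handle: a level wooden bar 12 wide (pot's x), 84 long (pot's y), 14 high, fixed rigidly above the pot's mouth by two thin wires at its ends. Pot: open steel can 74 across, 70 high, about 0.35 kg, standing on the tile at the start; this point lies on the pot's axis 118 above its underside, with 40 free below the bar down to the rim (sizes in mm)
- mat: fixed round cork mat on the bench beside the slab, left or right, 130 across, 5 thick; origin at the centre of its underside on the bench (sizes in mm)
- spacer_center (a point): centre, half-way up, of the loose steel spacer standing upright on the bench on the other side of the slab from the mat: foot 20 thick (its x) x 38 long (its y) x 34 high, lower edges stepped in 2.5 for the first 4; on it a grip fin 14 (x) x 30 (y) x 46 high; 80 high overall, about 0.25 kg. This point is 40 above its underside. Half a turn about z makes no difference (sizes in mm)
- wedge: dark wooden wedge lying flat, 70 x 22 x 17, near the robot; to be left alone (sizes in mm)
- tongs: steel crucible tongs lying flat, 210 long, 10 high; to be left alone (sizes in mm)
- flask: open steel casting flask (tube) standing, 70 across, 75 high; to be left alone (sizes in mm)
- crucible: small white ceramic dish, 70 across, 40 high; to be left alone (sizes in mm)
- flux_jar: clear jar with white cap, 60 across, 70 high; to be left alone (sizes in mm)
- hammer: hammer lying flat, about 260 long; to be left alone (sizes in mm)
- brush: small brush lying flat, about 200 long; to be left alone (sizes in mm)
- pot_base (a point): centre of the pot's underside, axes as the handle's, z up
- spacer_foot (a point): centre of the spacer's underside, axes as spacer_center
Things that resemble listed ones, but are neither listed nor needed, are in the scene too. Of the things that look like the part that bears spacer_center, the smaller one is meant. What is shaped like the mat but red is not meant.

How it is judged:
By the outcome, as a careful person would: the job done as asked, in the order asked, and still so for the second after the job is handed in, while the arm keeps its last pose, push and grip.
It also fails if it takes over 72 s, if anything falls off the work surface, if the arm or the gripper's body presses on something with over 40 N, if the wrist force passes 120 N, or if a joint passes its speed limit or range.

## Robot

A 6-joint arm with a two-finger parallel gripper is mounted at the origin on the work surface. World frame = base frame: x ahead of the robot, y to its left, z up, the work surface at z = 0. Lengths are in m, angles in rad, forces in N, time in s.
With the tool pointing down it reaches from about 0.35 to 0.725 m from the base axis. Payload 6 kg.
Tool frame: the origin (TCP) lies on the centre line of the jaws, within the pads' length; the fingertips stand 17 mm ahead of it and the grasp point (between the pads) lies 2 mm behind it; z points along the fingers, y is the line along which they close (so a half turn about z gives the same grasp; the last joint's range is limited). The gripper opens to 85 mm and grips with 20 to 120 N. Pads are 22 mm wide; open, the fingers measure 114 mm over their backs; the gripper's body (76 mm by 85 mm) begins 54 mm behind the grasp point. The pads swing forward as they close: fully open they stand 13 mm farther back than shut.
Start: joints at [-1.003, 0.04, 0.085, 0, -1.615, -0.334], TCP at [0.139, -0.584, 0.248] pointing down, gripper open.
Joint ranges: [-2.56, 2.56], [-1.29, 2.01], [-1.08, 1.49], [-3.29, 1.98], [-2.81, -0.18], [-2.99, 2.99]. Speed limits (rad/s): [2.57, 2.57, 3.01, 3.14, 3.14, 3.14].

## Interface

Orientations are given as a rotation vector (axis times angle).
In Python, from station import env, viewer, order gives the robot as it stands. The module is installed in compiled form; this text tells all that it offers.
- The arm moves only by the tool send_rows, never from a script. Its argument "deltas" is a list of rows, each a list of 5 numbers: the closure, from 0 (fully open) to 1 (shut), then the shift along the world's x, y, z in units of 15 cm (1.0 is 15 cm), then the turn about the world's z in units of 90 degrees (1.0 is 90 degrees). A call has 1 to 5 rows; each row is the pose to reach, as a shift and turn from the pose commanded when the call began; what a row does not reach only later rows make up. A row lasts 1/12 s, in which the tool goes at most 41.7 mm and 7.16 degrees, less where a joint would pass 70% of its speed; a pose out of reach is approached as far as the arm can. A call with a number of a shift or a turn outside -1 to 1 is refused whole. A call with a gripper value outside its range is refused whole. The fingers move at their own pace and stop on an object; "force" is the grip in N (left out, the last holds). Time passes only in rows, so rows that repeat a pose let the fingers close. It gives the time, the measured TCP pose, the force, the opening and the grip force at its end, in the units of the state.
- env.observe(): the state, without advancing time (a new reading comes with each control period).
- viewer.read_camera(name): name is "scene" or "top" or "wrist"; returns a dict with "frame" (400x640x3 uint8, red, green, blue), "camera_matrix" (3x3 intrinsics, pixels), "R" (3x3) and "t" (3): a world point X has camera coordinates R X + t; the wrist camera has in their place "T_tool_cam" (4x4, takes a point from camera to tool coordinates, whose origin is the TCP and whose axes are the flange's). Camera axes: x right, y down, z forward; pixel columns grow to the right and rows downward; lengths in m; the calibration is good to about 2 mm. A picture is of the moment at which its call begins: read the wrist's pose just before it. There is no depth.
- order.job_done(): hands the job in; it is judged then, once.
The state is a dict: "time_s": time; "joints": joint angles; "dq": joint speeds; "joint_torque": joint torques, N m; "tool_pos": TCP position; "ee_rot": TCP orientation; "contact_force": force on the tool from outside, world axes, zero at the start; "torque": the same for the moment, N m; "opening": finger opening in m; "gripper_force": force on a finger pad.
Only numpy, scipy, OpenCV 4.12 (cv2) and the standard library are available. Lean on these libraries where they do the work, as an engineer would, in place of code of your own. Each camera call takes 0.05 s, during which the arm holds its last target. There are 200 camera calls.

## Working session

There is one attempt and no reset: what is moved stays moved. The work goes in short steps, Python scripts to look and compute and a tool call to move; the robot and the scene stay as the last step left them, time stands still between calls to the robot, and variables do not carry over. Pictures are saved under pics/ and viewed, at most 11 in all, crops included, and the job is handed in when it is done.

Besides the shell and the picture viewer there is one more tool, called as name(argument=value, ...), one argument or row to a line, values as JSON. send_rows: Moves the arm, as the interface text tells. Its arguments: {"type":"object","properties":{"deltas":{"type":"array","items":{"type":"array","items":{"type":"number","minimum":-1,"maximum":1}}},"force":{"type":"number"}},"required":["deltas"]}

```bash
mkdir -p pics; cat > h.py <<'E'
import numpy as np, cv2
from scipy.spatial.transform import Rotation as Ro
from station import env, viewer, order
def cam(name):
    s=env.observe(); c=viewer.read_camera(name); K=np.array(c["camera_matrix"])
    if name=="wrist":
        T=np.array(c["T_tool_cam"]); Rt=Ro.from_rotvec(s["ee_rot"]).as_matrix()
        Rc=Rt@T[:3,:3]; o=Rt@T[:3,3]+np.array(s["tool_pos"])
    else:
        R=np.array(c["R"]); Rc=R.T; o=-R.T@np.array(c["t"])
    return c["frame"],K,Rc,o
def ray(px,K,Rc,o,z):
    p=np.atleast_2d(np.array(px,float)); d=(np.linalg.inv(K)@np.c_[p,np.ones(len(p))].T).T@Rc.T
    return o+d*((z-o[2])/d[:,2])[:,None]
def proj(X,K,Rc,o):
    q=(np.atleast_2d(X)-o)@Rc@K.T; return q[:,:2]/q[:,2:]
def save(n,f): cv2.imwrite("pics/"+n,f[...,::-1])
E
python3 - <<'E'
from h import *
for n in("top","scene"):
    f,K,R,o=cam(n); save(n+"0.png",f); np.savez(n+"0.npz",f=f,K=K,R=R,o=o); print(n,o.round(3),K[0,0],R.round(2).tolist())
E
```

```text
top [ 0.397 -0.007  1.575] 521.0167545617066 [[-0.0, -0.99, 0.1], [-1.0, 0.0, 0.01], [-0.01, -0.1, -0.99]]
scene [ 1.245 -0.319  1.016] 374.55732423457874 [[0.37, 0.73, -0.57], [0.93, -0.28, 0.24], [0.02, -0.62, -0.78]]
```

View pics/top0.png

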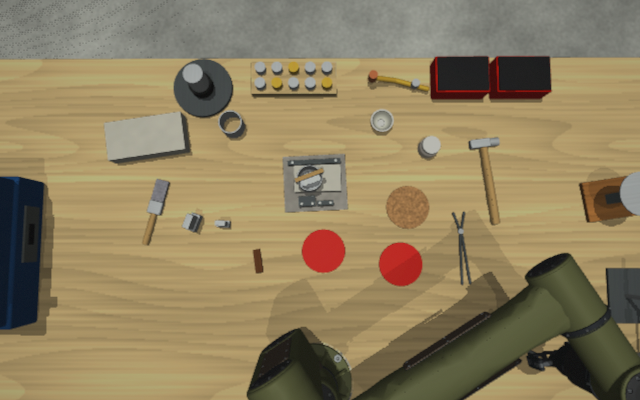

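View pics/scene0.png

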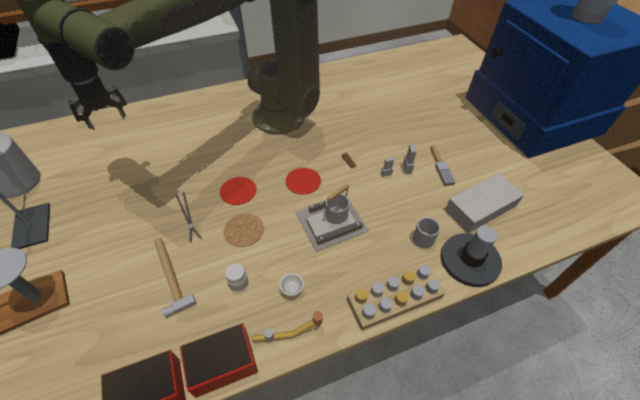

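Top view: fixture at (315,183) with the pot on it, cork mat at (407,207). The small spacer is at (222,224), the larger lookalike at (192,222), and the wedge at (258,261). The scene view confirms that the spacer at (388,166) is the shorter one.

```bash
python3 - <<'E'
from h import *
d=np.load("top0.npz"); f,K,R,o=[d[k] for k in("f","K","R","o")]
hsv=cv2.cvtColor(f,cv2.COLOR_RGB2HSV)
for n,p,z in [("slab",(315,183),.006),("handle",(309,175),.149),("mat",(407,207),.005),("spacer",(222,224),.04),("big",(192,222),.04),("wedge",(258,261),.017)]:
    print(n,ray(p,K,R,o,z)[0].round(3))
for p in [(407,207),(345,195),(296,172),(222,224),(390,183),(380,215),(425,215)]: print(p,hsv[p[1],p[0]])
c=cv2.resize(f[145:245,180:340],None,fx=5,fy=5,interpolation=cv2.INTER_CUBIC); save("crop0.png",c)
s=env.observe(); print(s["tool_pos"],s["ee_rot"],s["time_s"],s["opening"],Ro.from_rotvec(s["ee_rot"]).as_matrix().round(2).tolist())
E
```

```text
slab [ 0.584 -0.004  0.006]
handle [0.589 0.012 0.149]
mat [ 0.511 -0.282  0.005]
spacer [0.458 0.27  0.04 ]
big [0.464 0.358 0.04 ]
wedge [0.349 0.165 0.017]
(407, 207) [ 16 135 153]
(345, 195) [ 23  24 136]
(296, 172) [ 28  25 166]
(222, 224) [ 68   6 179]
(390, 183) [ 20 101 179]
(380, 215) [ 23  94 185]
(425, 215) [ 16 135 144]
[ 0.13900058 -0.58340738  0.24738799] [ 3.66370062e-01 -3.11982246e+00 -2.45255222e-03] 0.1 0.0853620328225839 [[-0.97, -0.23, -0.0], [-0.23, 0.97, 0.0], [0.0, 0.0, -1.0]]
```

View pics/crop0.png

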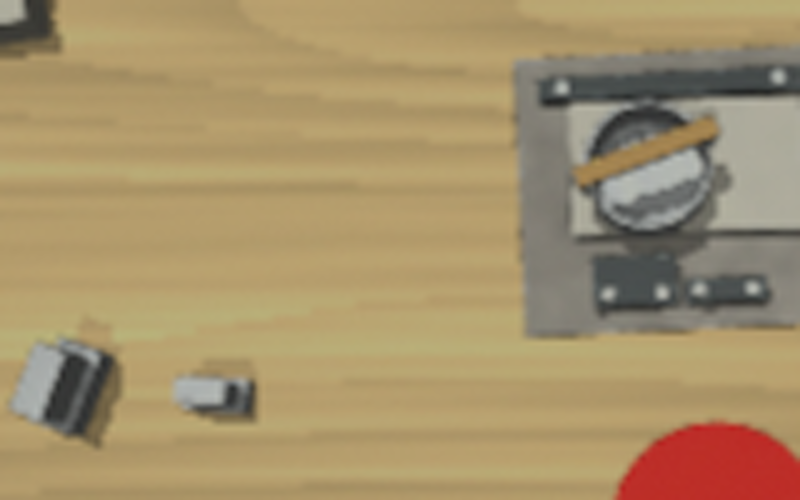

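Enlarged crop: the thick block is on the left (+y) and the thin one on the right (-y). The handle runs from crop (575,178) to (718,125), and the spacer at (215,392) has its long axis about along y. Next I move over the fixture for a close look.

send_rows(
  deltas=[
    [0,0.12,0.195,0.02,0.0425],
    [0,0.24,0.39,0.04,0.085],
    [0,0.36,0.585,0.06,0.1275],
    [0,0.48,0.78,0.08,0.17],
    [0,0.6,0.975,0.1,0.2125],
  ],
)

```text
time_s: 0.52
tool_pos: [0.2294, -0.4359, 0.2628]
ee_rot: [0.884, -3.014, -0.001]
contact_force: [-0.2, 0.2, 0.4]
opening: 0.0853
gripper_force: 0.0
```

send_rows(
  deltas=[
    [0,0.12,0.195,0.02,0.0425],
    [0,0.24,0.39,0.04,0.085],
    [0,0.36,0.585,0.06,0.1275],
    [0,0.48,0.78,0.08,0.17],
    [0,0.6,0.975,0.1,0.2125],
  ],
)

```text
time_s: 0.93
tool_pos: [0.3194, -0.2896, 0.2782]
ee_rot: [-1.373, 2.826, 0.0]
contact_force: [1.0, -0.2, 0.1]
opening: 0.0854
gripper_force: 0.0
```

send_rows(
  deltas=[
    [0,0.12,0.195,0.02,0.0425],
    [0,0.24,0.39,0.04,0.085],
    [0,0.36,0.585,0.06,0.1275],
    [0,0.48,0.78,0.08,0.17],
    [0,0.6,0.975,0.1,0.2125],
  ],
)

```text
time_s: 1.35
tool_pos: [0.4094, -0.1431, 0.2933]
ee_rot: [-1.824, 2.558, 0.0]
contact_force: [0.8, -1.0, 0.2]
opening: 0.0853
gripper_force: 0.0
```

send_rows(
  deltas=[
    [0,0.12,0.195,0.02,0.0425],
    [0,0.24,0.39,0.04,0.085],
    [0,0.36,0.585,0.06,0.1275],
    [0,0.48,0.78,0.08,0.17],
    [0,0.6,0.975,0.1,0.2125],
  ],
)

```text
time_s: 1.77
tool_pos: [0.4995, 0.0031, 0.3082]
ee_rot: [2.224, -2.219, -0.0]
contact_force: [0.9, -0.8, 0.3]
opening: 0.0853
gripper_force: 0.0
```

send_rows(
  deltas=[
    [0,0,0,0,0],
    [0,0,0,0,0],
    [0,0,0,0,0],
  ],
)

```text
time_s: 2.02
tool_pos: [0.4988, 0.0013, 0.3079]
ee_rot: [2.219, -2.223, -0.001]
contact_force: [-0.4, 0.1, 0.2]
opening: 0.0854
gripper_force: 0.0
```

```bash
python3 - <<'E'
from h import *
f,K,R,o=cam("wrist"); save("w1.png",f); np.savez("w1.npz",f=f,K=K,R=R,o=o); print(o.round(3),R.round(2).tolist(),K[0,0],Ro.from_rotvec(env.observe()["ee_rot"]).as_matrix()[:,1].round(3))
g,K2,R2,o2=cam("top"); np.savez("top1.npz",f=g,K=K2,R=R2,o=o2)
E
```

```text
[ 0.498 -0.079  0.435] [[-1.0, 0.0, -0.0], [0.0, 0.95, 0.31], [0.0, 0.31, -0.95]] 289.14713258474416 [-1.     0.003  0.   ]
```

View pics/w1.png

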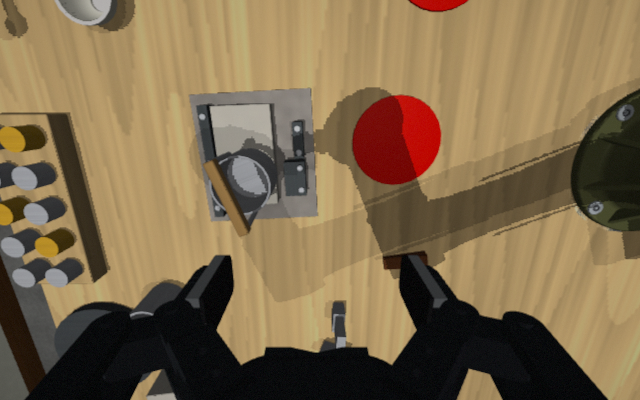

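The wrist view shows the handle from (209,162) to (243,232), the slab with corners at about (190,95), (312,88), (317,215) and (210,221), and the blocks at (297,135) thin and (295,177) thick. The spacer is at (338,325).

```bash
cat >> h.py <<'E'
def L(n):
    d=np.load(n); return [d[k] for k in("f","K","R","o")]
def big(m,roi):
    x0,y0,x1,y1=roi; q=np.zeros_like(m); q[y0:y1,x0:x1]=m[y0:y1,x0:x1]
    c=cv2.findContours(q,cv2.RETR_EXTERNAL,cv2.CHAIN_APPROX_NONE)[0]; return max(c,key=cv2.contourArea)
E
python3 - <<'E'
from h import *
for n,hr,sr in[("top0.npz",(285,160,335,195),(275,145,355,220)),("w1.npz",(195,145,265,245),(180,80,330,230))]:
    f,K,R,o=L(n); hsv=cv2.cvtColor(f,cv2.COLOR_RGB2HSV)
    for nm,m,roi,z in[("handle",cv2.inRange(hsv,(8,90,60),(20,255,255)),hr,.156),("slab",255-cv2.inRange(hsv,(10,60,40),(30,255,255)),sr,.006)]:
        c=big(m,roi); r=cv2.minAreaRect(c); b=cv2.boxPoints(r); M=cv2.moments(c)
        print(n,nm,cv2.contourArea(c),[round(v,1) for v in r[0]+r[1]]); 
        W=ray(b,K,R,o,z); e=np.diff(np.r_[W,W[:1]],axis=0); print(W[:,:2].round(4).tolist(),"ctr",W.mean(0).round(4),[(round(np.hypot(*v[:2]),4),round(np.degrees(np.arctan2(v[1],v[0])),1)) for v in e])
f,K,R,o=L("top0.npz"); hsv=cv2.cvtColor(f,cv2.COLOR_RGB2HSV)
m=cv2.inRange(hsv,(10,118,80),(18,200,200)); c=big(m,(375,175,440,240)); (x,y),rad=cv2.minEnclosingCircle(c)
p=ray([[x,y],[x+rad,y]],K,R,o,.005); print("mat",p.round(4),rad)
E
```

```text
top0.npz handle 86.0 [308.6, 174.7, 4.3, 29.1]
[[0.5803, 0.0525], [0.6086, -0.0225], [0.5973, -0.0267], [0.5691, 0.0482]] ctr [0.5888 0.0129 0.156 ] [(np.float64(0.0802), np.float64(-69.3)), (np.float64(0.012), np.float64(-159.7)), (np.float64(0.0801), np.float64(110.7)), (np.float64(0.012), np.float64(20.6))]
top0.npz slab 3328.5 [314.7, 182.7, 55.4, 62.4]
[[0.6649, 0.0956], [0.6742, -0.0944], [0.5053, -0.1017], [0.496, 0.0863]] ctr [ 0.5851 -0.0036  0.006 ] [(np.float64(0.1902), np.float64(-87.2)), (np.float64(0.1691), np.float64(-177.5)), (np.float64(0.1882), np.float64(92.8)), (np.float64(0.1692), np.float64(3.1))]
w1.npz handle 2874.0 [229.5, 194.5, 99.0, 69.0]
[[0.6136, -0.044], [0.5478, -0.0438], [0.5539, 0.0605], [0.6274, 0.0604]] ctr [0.5857 0.0083 0.156 ] [(np.float64(0.0658), np.float64(179.9)), (np.float64(0.1045), np.float64(86.7)), (np.float64(0.0735), np.float64(-0.1)), (np.float64(0.1052), np.float64(-97.5))]
w1.npz slab 13279.0 [253.4, 157.7, 134.0, 121.2]
[[0.6749, -0.095], [0.5064, -0.1041], [0.4953, 0.0949], [0.6899, 0.107]] ctr [0.5916 0.0007 0.006 ] [(np.float64(0.1688), np.float64(-176.9)), (np.float64(0.1993), np.float64(93.2)), (np.float64(0.195), np.float64(3.6)), (np.float64(0.2026), np.float64(-94.2))]
mat [[ 0.5111 -0.283   0.005 ]
 [ 0.511  -0.3476  0.005 ]] 21.427955627441406
```

send_rows(
  deltas=[
    [0,0.15,0.02,0,0.057],
    [0,0.3,0.04,0,0.114],
    [0,0.45,0.06,0,0.171],
    [0,0.595,0.073,0,0.228],
    [0,0.595,0.073,0,0.228],
  ],
  force=45,
)

```text
time_s: 2.53
tool_pos: [0.59, 0.0116, 0.3061]
ee_rot: [2.58, -1.788, -0.003]
contact_force: [0.2, 0.6, -1.5]
opening: 0.0853
gripper_force: 0.0
```

send_rows(
  deltas=[
    [0,0,0,-0.22,0],
    [0,0,0,-0.44,0],
    [0,0,0,-0.66,0],
    [0,0,0,-0.88,0],
    [0,0,0,-1.0,0],
  ],
)

```text
time_s: 2.95
tool_pos: [0.5861, 0.0112, 0.1542]
ee_rot: [2.575, -1.795, -0.006]
contact_force: [0.6, 0.2, -0.6]
opening: 0.0852
gripper_force: 0.0
```

send_rows(
  deltas=[
    [0,0,0,-0.04,0],
    [0,0,0,-0.04,0],
  ],
)

```text
time_s: 3.12
tool_pos: [0.5873, 0.0113, 0.1513]
ee_rot: [2.577, -1.794, -0.002]
contact_force: [0.4, 0.7, 0.6]
opening: 0.0856
gripper_force: 0.0
```

send_rows(
  deltas=[
    [0.3,0,0,0,0],
    [0.5,0,0,0,0],
    [0.7,0,0,0,0],
    [0.85,0,0,0,0],
    [1,0,0,0,0],
  ],
)

```text
time_s: 3.53
tool_pos: [0.5886, 0.0124, 0.1531]
ee_rot: [-2.579, 1.792, -0.001]
contact_force: [-0.9, -0.6, -0.8]
opening: 0.0253
gripper_force: 0.0
```

send_rows(
  deltas=[
    [1,0,0,0,0],
    [1,0,0,0,0],
    [1,0,0,0,0],
    [1,0,0,0,0],
    [1,0,0,0,0],
  ],
)

```text
time_s: 3.95
tool_pos: [0.5886, 0.0124, 0.1528]
ee_rot: [-2.579, 1.792, -0.001]
contact_force: [1.9, 0.1, 2.5]
opening: 0.0109
gripper_force: 47.3
```

send_rows(
  deltas=[
    [1,0,0,0.02,0],
    [1,0,0,0.08,0],
    [1,0,0,0.16,0],
    [1,0,0,0.26,0],
    [1,0,0,0.4,0],
  ],
)

```text
time_s: 4.37
tool_pos: [0.5874, 0.0123, 0.2118]
ee_rot: [2.578, -1.791, -0.004]
contact_force: [0.3, 0.7, -4.3]
opening: 0.0109
gripper_force: 46.5
```

send_rows(
  deltas=[
    [1,0,0,0,0],
    [1,0,0,0,0],
    [1,0,0,0,0],
  ],
)

```text
time_s: 4.62
tool_pos: [0.5878, 0.0125, 0.2111]
ee_rot: [2.579, -1.792, -0.003]
contact_force: [0.2, 0.9, -4.6]
opening: 0.0107
gripper_force: 46.5
```

```bash
python3 - <<'E'
from h import *
f,K,R,o=cam("wrist"); save("w2.png",f); s=env.observe(); print(s["tool_pos"],s["contact_force"],s["opening"])
a=Ro.from_rotvec(s["ee_rot"]).as_matrix(); print(a[:,1])
E
```

```text
[0.58764148 0.01239499 0.21055872] [ 0.57844935 -0.39725377 -4.5868166 ] 0.011117661796458232
[-0.93720984 -0.34875732  0.00245953]
```

View pics/w2.png

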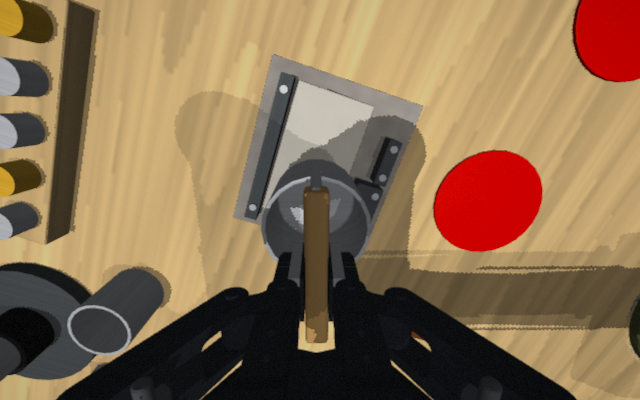

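The pot is lifted and hangs upright, gripped at mid-bar at (316,260). The tile, blocks and stop are undisturbed. Next I carry it to the mat.

send_rows(
  deltas=[
    [1,-0.02,-0.08,0,0],
    [1,-0.06,-0.24,0,0],
    [1,-0.115,-0.44,0,0],
    [1,-0.175,-0.67,0,0],
    [1,-0.235,-0.9,0,0],
  ],
)

```text
time_s: 5.08
tool_pos: [0.5519, -0.124, 0.211]
ee_rot: [2.58, -1.79, -0.003]
contact_force: [-0.2, -1.2, -4.5]
opening: 0.0111
gripper_force: 46.5
```

send_rows(
  deltas=[
    [1,-0.06,-0.23,0,0],
    [1,-0.12,-0.46,0,0],
    [1,-0.18,-0.7,0,0],
    [1,-0.24,-0.92,0,0],
    [1,-0.28,-1.0,0,0],
  ],
)

```text
time_s: 5.5
tool_pos: [0.5089, -0.2765, 0.211]
ee_rot: [2.575, -1.796, -0.003]
contact_force: [-0.9, 1.5, -3.8]
opening: 0.0107
gripper_force: 46.5
```

send_rows(
  deltas=[
    [1,0,-0.067,0,0],
    [1,0,-0.067,-0.1,0],
    [1,0,-0.067,-0.25,0],
    [1,0,-0.067,-0.4,0],
    [1,0,-0.067,-0.48,0],
  ],
)

```text
time_s: 5.92
tool_pos: [0.51, -0.2816, 0.1363]
ee_rot: [2.58, -1.792, -0.008]
contact_force: [-1.0, 0.5, -4.5]
opening: 0.011
gripper_force: 46.4
```

send_rows(
  deltas=[
    [1,0,0,-0.01,0],
    [1,0,0,-0.02,0],
    [1,0,0,-0.03,0],
    [1,0,0,-0.03,0],
    [1,0,0,-0.03,0],
  ],
)

```text
time_s: 6.33
tool_pos: [0.5116, -0.2828, 0.1371]
ee_rot: [-2.58, 1.792, -0.003]
contact_force: [-0.7, -0.5, -3.6]
opening: 0.0108
gripper_force: 46.5
```

send_rows(
  deltas=[
    [1,0,0,-0.01,0],
    [1,0,0,-0.02,0],
    [1,0,0,-0.03,0],
    [1,0,0,-0.035,0],
    [1,0,0,-0.04,0],
  ],
)

```text
time_s: 6.75
tool_pos: [0.5109, -0.2828, 0.1296]
ee_rot: [2.58, -1.792, -0.0]
contact_force: [0.7, 1.3, -4.7]
opening: 0.0109
gripper_force: 46.5
```

send_rows(
  deltas=[
    [1,0,0,-0.005,0],
    [1,0,0,-0.01,0],
    [1,0,0,-0.01,0],
  ],
)

```text
time_s: 7.0
tool_pos: [0.511, -0.2827, 0.128]
ee_rot: [2.58, -1.793, -0.0]
contact_force: [0.9, -0.2, -4.7]
opening: 0.0109
gripper_force: 46.5
```

send_rows(
  deltas=[
    [1,0,0,-0.004,0],
    [1,0,0,-0.008,0],
    [1,0,0,-0.012,0],
  ],
)

```text
time_s: 7.25
tool_pos: [0.5112, -0.2829, 0.1268]
ee_rot: [2.58, -1.792, 0.001]
contact_force: [-0.0, -0.6, -1.5]
opening: 0.0107
gripper_force: 46.9
```

```bash
python3 - <<'E'
from h import *
s=env.observe(); print(s["tool_pos"],s["contact_force"])
E
```

```text
[ 0.51117345 -0.2829      0.12677885] [-0.02381432 -0.56077034 -1.47760562]
```

send_rows(
  deltas=[
    [1,0,0,-0.004,0],
    [1,0,0,-0.004,0],
    [0.8,0,0,-0.004,0],
    [0.7,0,0,-0.004,0],
    [0.6,0,0,-0.004,0],
  ],
)

```text
time_s: 7.67
tool_pos: [0.5113, -0.2828, 0.1263]
ee_rot: [-2.58, 1.792, -0.001]
contact_force: [-0.9, 0.5, -0.4]
opening: 0.0343
gripper_force: 0.0
```

send_rows(
  deltas=[
    [0.4,0,0,0,0],
    [0.4,0,0,0,0],
    [0.4,0,0,0.1,0],
    [0.4,0,0,0.3,0],
    [0.4,0,0,0.5,0],
  ],
)

```text
time_s: 8.08
tool_pos: [0.5103, -0.2826, 0.2006]
ee_rot: [2.579, -1.792, -0.004]
contact_force: [-0.1, -0.3, 0.2]
opening: 0.0513
gripper_force: 0.0
```

send_rows(
  deltas=[
    [0,0.05,0.15,0.1,-0.02],
    [0,0.1,0.3,0.2,-0.04],
    [0,0.15,0.45,0.28,-0.06],
    [0,0.2,0.6,0.36,-0.08],
    [0,0.25,0.75,0.44,-0.1],
  ],
)

```text
time_s: 8.5
tool_pos: [0.5487, -0.1692, 0.2677]
ee_rot: [-2.429, 1.991, -0.001]
contact_force: [0.3, -0.2, -0.3]
opening: 0.0858
gripper_force: 0.0
```

send_rows(
  deltas=[
    [0,0.06,0.18,0.08,-0.03],
    [0,0.12,0.36,0.16,-0.06],
    [0,0.18,0.54,0.26,-0.08],
    [0,0.245,0.735,0.36,-0.095],
    [0,0.245,0.735,0.36,-0.095],
  ],
)

```text
time_s: 8.92
tool_pos: [0.5869, -0.0562, 0.3235]
ee_rot: [-2.277, 2.16, -0.004]
contact_force: [-0.1, -1.4, 0.9]
opening: 0.0855
gripper_force: 0.0
```

send_rows(
  deltas=[
    [0,0,0,0,0],
    [0,0,0,0,0],
    [0,0,0,0,0],
  ],
)

```text
time_s: 9.17
tool_pos: [0.585, -0.0607, 0.3202]
ee_rot: [2.275, -2.165, -0.001]
contact_force: [0.3, 0.6, -0.3]
opening: 0.0849
gripper_force: 0.0
```

```bash
python3 - <<'E'
from h import *
f,K,R,o=cam("wrist"); save("w3.png",f); np.savez("w3.npz",f=f,K=K,R=R,o=o)
a=cam("top"); np.savez("top3.npz",f=a[0],K=a[1],R=a[2],o=a[3])
s=env.observe(); print(s["tool_pos"],Ro.from_rotvec(s["ee_rot"]).as_matrix()[:,1])
# crop pot+fixture from top next to the wrist picture
t=cv2.resize(a[0][150:250,280:440],(640,400),interpolation=cv2.INTER_CUBIC)
save("b3.png",cv2.resize(np.vstack([f,t]),(480,600)))
E
```

```text
[ 0.58492869 -0.06090912  0.32039021] [-9.98806979e-01 -4.88254076e-02  8.35368331e-04]
```

View pics/b3.png

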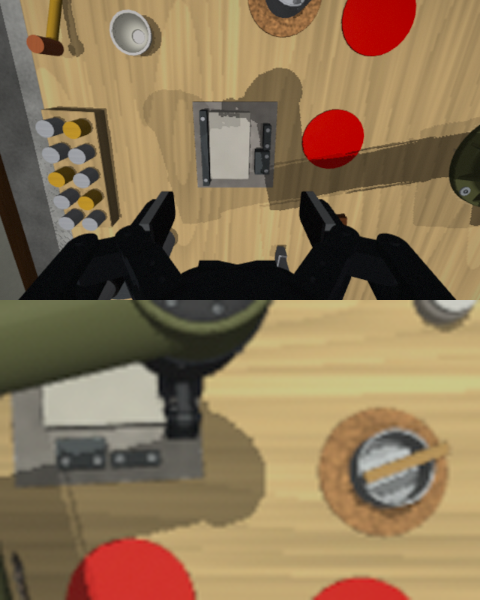

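The pot stands wholly on the mat in the top crop, at (395,468). The wrist picture has the stop at (205,145), the tile at (228,145), the thin block at (266,137) and the thick block at (262,160), all at 0.75 scale.

```bash
python3 - <<'E'
from h import *
f,K,R,o=L("w3.npz"); hsv=cv2.cvtColor(f,cv2.COLOR_RGB2HSV)
c=f[120:265,240:385]; save("c3.png",cv2.resize(c,(580,580),interpolation=cv2.INTER_CUBIC))
def rep(nm,c,z,keep=False):
    b=cv2.boxPoints(cv2.minAreaRect(c)); W=ray(b,K,R,o,z); e=np.diff(np.r_[W,W[:1]],axis=0)
    print(nm,cv2.contourArea(c),"ctr",W.mean(0)[:2].round(4),W[:,:2].round(4).tolist(),[(round(float(np.hypot(*v[:2])),4),round(float(np.degrees(np.arctan2(v[1],v[0])))%180,1)) for v in e[:2]])
roi=(245,125,385,262)
rep("slab",big(255-cv2.inRange(hsv,(10,60,20),(30,255,255)),roi),.006)
rep("tile",big(cv2.inRange(hsv,(0,0,150),(60,50,255)),roi),.031)
d=cv2.inRange(f,(0,0,0),(85,88,88)); cs=cv2.findContours(d[125:262,245:385].copy(),cv2.RETR_EXTERNAL,cv2.CHAIN_APPROX_NONE,offset=(245,125))[0]
for q in cs:
    if cv2.contourArea(q)>60: print(cv2.boundingRect(q)); rep("dark",q,.031)
for r in (150,165,195,215): print(r,[int(v) for v in hsv[r,255:375:2,2]])
E
```

```text
slab 11919.0 ctr [ 0.5862 -0.0045] [[0.6742, -0.0942], [0.507, -0.1025], [0.487, 0.0847], [0.6768, 0.094]] [(0.1674, 2.8), (0.1883, 96.1)]
tile 4129.0 ctr [ 0.5976 -0.0108] [[0.6382, -0.0773], [0.5623, -0.081], [0.5532, 0.0556], [0.6368, 0.0597]] [(0.0759, 2.8), (0.1369, 93.8)]
(266, 135, 103, 115)
dark 4032.0 ctr [ 0.5804 -0.0132] [[0.6567, -0.0988], [0.5132, -0.1059], [0.4944, 0.072], [0.6574, 0.08]] [(0.1437, 2.8), (0.179, 96.0)]
150 [151, 137, 119, 119, 116, 92, 62, 61, 61, 64, 27, 47, 141, 143, 145, 143, 141, 141, 115, 83, 82, 92, 90, 90, 81, 91, 99, 96, 94, 117, 78, 93, 95, 95, 95, 93, 92, 95, 99, 90, 81, 81, 80, 82, 82, 82, 83, 84, 87, 86, 88, 86, 85, 86, 87, 87, 87, 98, 112, 111]
165 [151, 149, 112, 109, 111, 97, 62, 60, 60, 62, 44, 38, 147, 155, 157, 157, 158, 157, 157, 154, 156, 156, 158, 155, 156, 157, 157, 155, 155, 155, 155, 155, 154, 179, 179, 179, 178, 179, 178, 127, 139, 137, 135, 134, 92, 82, 73, 66, 29, 25, 25, 27, 28, 81, 80, 81, 84, 103, 113, 116]
195 [151, 151, 135, 115, 112, 111, 95, 64, 69, 70, 69, 31, 125, 176, 174, 174, 175, 175, 176, 175, 176, 176, 176, 177, 175, 179, 178, 178, 180, 178, 181, 179, 180, 179, 180, 180, 180, 180, 175, 80, 138, 138, 138, 135, 135, 134, 102, 63, 31, 65, 104, 106, 53, 77, 85, 84, 107, 119, 121, 124]
215 [150, 152, 155, 146, 114, 114, 112, 65, 62, 61, 68, 54, 51, 176, 176, 175, 175, 174, 174, 174, 173, 174, 174, 175, 176, 174, 177, 176, 176, 177, 178, 177, 178, 178, 180, 180, 179, 179, 153, 129, 128, 111, 46, 69, 68, 69, 67, 53, 41, 42, 40, 42, 57, 79, 81, 91, 120, 121, 126, 117]
```

View pics/c3.png

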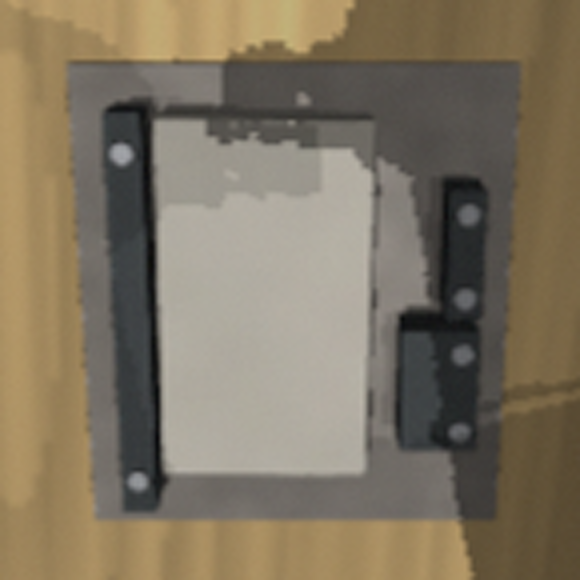

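Crop view: slab corners are at (68,62), (520,62), (497,519) and (97,519). The tile corners are (153,118), (375,117), (365,474) and (163,472). The thin block's near edge is at u 486, v 180–318; the thick block spans u 400–475, v 318–448.

```bash
python3 - <<'E'
from h import *
f,K,R,o=L("w3.npz")
P=lambda l,z: ray([(240+u/4-.125*0,120+v/4) for u,v in l],K,R,o,z)[:,:2]
s=P([(68,62),(520,62),(497,519),(97,519)],.006); print(s.round(4).tolist())
ex=(s[0]-s[1])+(s[3]-s[2]); ey=(s[3]-s[0])+(s[2]-s[1]); print("yaw",np.degrees(np.arctan2(ex[1],ex[0])),np.degrees(np.arctan2(ey[1],ey[0]))-90, "sizes",np.linalg.norm(s[0]-s[1]),np.linalg.norm(s[3]-s[0]))
c=s.mean(0); a=np.radians(2.85); B=np.array([[np.cos(a),np.sin(a)],[-np.sin(a),np.cos(a)]])
q=lambda n,l,z: print(n,((P(l,z)-c)@B.T*1000).round(1).tolist())
print("ctr",c)
q("tile",[(153,118),(375,117),(365,474),(163,472)],.031)
q("thin top near",[(486,190),(482,310)],.031); q("thin inner bottom",[(443,185),(441,310)],.006); q("thin top ends",[(465,190),(465,318)],.031)
q("thick near",[(477,330),(472,448)],.031); q("thick inner bottom",[(400,320),(399,448)],.006)
q("stop front bottom",[(148,110),(160,500)],.006); q("stop top back",[(105,115),(124,510)],.028)
E
```

```text
[[0.6742, -0.0949], [0.5056, -0.1033], [0.4949, 0.0865], [0.6645, 0.0949]]
yaw 2.8164976661832823 3.0657571264822394 sizes 0.16884705519970608 0.19003948645724328
ctr [ 0.5847914  -0.00420294]
tile [[50.7, -77.8], [-28.7, -78.1], [-27.4, 62.1], [52.4, 61.2]]
thin top near [[-69.7, -51.6], [-70.4, -5.8]]
thin inner bottom [[-57.0, -48.5], [-58.1, 2.1]]
thin top ends [[-62.0, -51.6], [-64.1, -2.6]]
thick near [[-68.9, 2.2], [-69.2, 51.0]]
thick inner bottom [[-41.8, 6.3], [-42.8, 62.2]]
stop front bottom [[55.7, -77.3], [57.5, 86.1]]
stop top back [[68.3, -78.4], [69.1, 79.4]]
```

send_rows(
  deltas=[
    [0,-0.14,0.24,0,0],
    [0,-0.28,0.48,0,0],
    [0,-0.42,0.72,0,0],
    [0,-0.56,0.96,0,0],
    [0,-0.56,1,0,0],
  ],
)

```text
time_s: 9.68
tool_pos: [0.4989, 0.0931, 0.3216]
ee_rot: [-2.279, 2.16, 0.001]
contact_force: [0.1, -0.7, 1.1]
opening: 0.0856
gripper_force: 0.0
```

send_rows(
  deltas=[
    [0,-0.14,0.24,0,0],
    [0,-0.28,0.48,0,0],
    [0,-0.28,0.67,0,0],
    [0,-0.28,0.67,0,0],
    [0,-0.28,0.67,0,0],
  ],
)

```text
time_s: 10.1
tool_pos: [0.459, 0.191, 0.3204]
ee_rot: [2.278, -2.163, -0.0]
contact_force: [0.2, 0.5, -0.3]
opening: 0.0856
gripper_force: 0.0
```

send_rows(
  deltas=[
    [0,0,0,0,0],
    [0,0,0,0,0],
  ],
)

```text
time_s: 10.27
tool_pos: [0.4596, 0.1894, 0.3209]
ee_rot: [2.275, -2.167, 0.0]
contact_force: [0.3, 0.1, -0.1]
opening: 0.0856
gripper_force: 0.0
```

```bash
python3 - <<'E'
from h import *
f,K,R,o=cam("wrist"); np.savez("w4.npz",f=f,K=K,R=R,o=o)
p=proj([.458,.27,.04],K,R,o)[0]; print(p, env.observe()["tool_pos"])
x,y=int(p[0])-60,int(p[1])-60; x=max(0,min(x,520)); y=max(0,min(y,280)); print(x,y)
save("c4.png",cv2.resize(f[y:y+120,x:x+120],(600,600),interpolation=cv2.INTER_CUBIC))
E
```

```text
[314.26856038 218.03754017] [0.45965246 0.18938776 0.32095445]
254 158
```

View pics/c4.png

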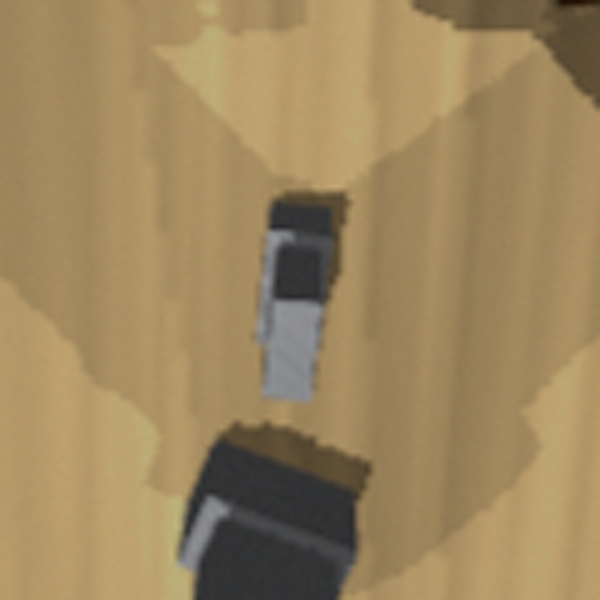

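Close view of the spacer: its fin top face has corners (275,300), (322,302), (313,402) and (263,400). Below that crop row is the larger lookalike, starting around (290,430).

```bash
python3 - <<'E'
from h import *
f,K,R,o=L("w4.npz")
W=ray([(254+u/5,158+v/5) for u,v in [(275,300),(322,302),(313,402),(263,400)]],K,R,o,.08)
print(W.round(4).tolist(),W.mean(0)); e=(W[3]-W[0]+W[2]-W[1])/2; print(np.hypot(*e[:2]),np.hypot(*(W[0]-W[1])[:2]),np.degrees(np.arctan2(e[1],e[0]))-90)
W=ray([(254+u/5,158+v/5) for u,v in [(269,232),(331,236)]],K,R,o,.034); print(W)
W=ray([(254+u/5,158+v/5) for u,v in [(262,335)]],K,R,o,.034); print(W)
d=L("top0.npz"); W=ray([(180+u/5,145+v/5) for u,v in [(175,375),(228,381),(226,410),(178,404)]],*d[1:],.08); print(W.round(4).tolist(),W.mean(0))
c=np.array([.58479,-.0042]); a=np.radians(2.85); print("goal",c+np.array([[np.cos(a),-np.sin(a)],[np.sin(a),np.cos(a)]])@[-.0424,-.026])
E
```

```text
[[0.4657, 0.2546, 0.08], [0.4528, 0.2545, 0.08], [0.4538, 0.2846, 0.08], [0.4678, 0.2847, 0.08]] [0.46003961 0.26958355 0.08      ]
0.03011974424473036 0.012838044157290548 -2.949232161376301
[[0.46871944 0.25075109 0.034     ]
 [0.44993523 0.25111777 0.034     ]]
[[0.4695462  0.28449448 0.034     ]]
[[0.4682, 0.2828, 0.08], [0.4647, 0.2523, 0.08], [0.4481, 0.2531, 0.08], [0.4515, 0.2808, 0.08]] [0.45810549 0.26724458 0.08      ]
goal [ 0.5437352  -0.03227603]
```

send_rows(
  deltas=[
    [0,0,0.18,0,-0.02],
    [0,0,0.36,0,-0.04],
    [0,0,0.53,0,-0.063],
    [0,0,0.53,-0.2,-0.063],
    [0,0,0.53,-0.45,-0.063],
  ],
)

```text
time_s: 10.73
tool_pos: [0.4606, 0.2709, 0.2553]
ee_rot: [-2.162, 2.272, -0.0]
contact_force: [-0.5, -0.1, -0.4]
opening: 0.0854
gripper_force: 0.0
```

send_rows(
  deltas=[
    [0.2,0,0,-0.25,0],
    [0.2,0,0,-0.5,0],
    [0.2,0,0,-0.75,0],
    [0.2,0,0,-0.9,0],
    [0.2,0,0,-1,0],
  ],
)

```text
time_s: 11.15
tool_pos: [0.4585, 0.2679, 0.0997]
ee_rot: [2.161, -2.274, -0.0]
contact_force: [0.0, 0.1, 0.6]
opening: 0.0684
gripper_force: 0.0
```

send_rows(
  deltas=[
    [0.2,0,0,-0.1,0],
    [0.2,0,0,-0.2,0],
    [0.2,0,0,-0.28,0],
    [0.2,0,0,-0.28,0],
    [0.2,0,0,-0.28,0],
  ],
)

```text
time_s: 11.57
tool_pos: [0.4595, 0.2693, 0.0612]
ee_rot: [2.165, -2.275, 0.001]
contact_force: [-0.5, 0.0, 0.5]
opening: 0.0682
gripper_force: 0.0
```

send_rows(
  deltas=[
    [0.2,0,0,0,0],
    [0.2,0,0,0,0],
  ],
)

```text
time_s: 11.73
tool_pos: [0.4599, 0.2703, 0.0627]
ee_rot: [-2.165, 2.274, -0.0]
contact_force: [-0.1, 0.0, -0.2]
opening: 0.0686
gripper_force: 0.0
```

send_rows(
  deltas=[
    [0.4,0,0,-0.02,0],
    [0.6,0,0,-0.02,0],
    [0.75,0,0,-0.02,0],
    [0.85,0,0,-0.02,0],
    [1,0,0,-0.02,0],
  ],
  force=90,
)

```text
time_s: 12.15
tool_pos: [0.4593, 0.2701, 0.0586]
ee_rot: [-2.167, 2.275, -0.0]
contact_force: [-0.4, 0.0, 1.4]
opening: 0.0128
gripper_force: 87.6
```

send_rows(
  deltas=[
    [1,0,0,0,0],
    [1,0,0,0,0],
    [1,0,0,0,0],
    [1,0,0,0,0],
    [1,0,0,0,0],
  ],
)

```text
time_s: 12.57
tool_pos: [0.4593, 0.27, 0.0586]
ee_rot: [-2.166, 2.275, 0.0]
contact_force: [-1.6, -0.6, 2.4]
opening: 0.013
gripper_force: 87.6
```

```bash
python3 - <<'E'
from h import *
s=env.observe(); print(s["tool_pos"],s["contact_force"],Ro.from_rotvec(s["ee_rot"]).as_matrix().round(4).tolist())
E
```

```text
[0.45931242 0.27004752 0.05855061] [-1.61196718 -0.59886685  2.41102416] [[-0.0489, -0.9988, 0.0001], [-0.9988, 0.0489, 0.0001], [-0.0001, -0.0, -1.0]]
```

send_rows(
  deltas=[
    [1,0,0,0.05,0],
    [1,0,0,0.15,0],
    [1,0,0,0.3,0],
    [1,0,0,0.45,0],
    [1,0,0,0.5,0],
  ],
)

```text
time_s: 12.98
tool_pos: [0.4603, 0.2706, 0.137]
ee_rot: [-2.164, 2.272, -0.001]
contact_force: [1.2, 0.5, -1.1]
opening: 0.013
gripper_force: 87.8
```

send_rows(
  deltas=[
    [1,0.03,-0.1,0,0.015],
    [1,0.09,-0.3,0,0.03],
    [1,0.15,-0.53,0,0.045],
    [1,0.21,-0.76,0,0.063],
    [1,0.28,-0.99,0,0.063],
  ],
)

```text
time_s: 13.4
tool_pos: [0.5008, 0.1201, 0.1325]
ee_rot: [2.278, -2.162, -0.002]
contact_force: [1.5, 0.4, -2.8]
opening: 0.0131
gripper_force: 87.8
```

send_rows(
  deltas=[
    [1,0.06,-0.23,0,0],
    [1,0.12,-0.46,0,0],
    [1,0.18,-0.69,0,0],
    [1,0.24,-0.9,0,0],
    [1,0.283,-1,0,0],
  ],
)

```text
time_s: 13.82
tool_pos: [0.5434, -0.0317, 0.1323]
ee_rot: [2.273, -2.167, -0.001]
contact_force: [0.7, 1.2, -2.3]
opening: 0.0131
gripper_force: 87.8
```

send_rows(
  deltas=[
    [1,0,-0.025,0,0],
    [1,0,-0.025,0,0],
    [1,0,-0.025,0,0],
    [1,0,-0.025,0,0],
  ],
)

```text
time_s: 14.15
tool_pos: [0.5434, -0.0313, 0.133]
ee_rot: [2.277, -2.164, -0.001]
contact_force: [-0.9, 0.5, -2.4]
opening: 0.0132
gripper_force: 87.9
```

```bash
python3 - <<'E'
from h import *
s=env.observe(); print(s["tool_pos"],s["contact_force"],Ro.from_rotvec(s["ee_rot"]).as_matrix()[:,1:].round(4).tolist())
f,K,R,o=cam("wrist"); save("w5.png",f); np.savez("w5.npz",f=f,K=K,R=R,o=o); print(o)
save("c5.png",cv2.resize(f[80:380,200:480],(560,600),interpolation=cv2.INTER_CUBIC))
E
```

```text
[ 0.54343553 -0.03134559  0.13299587] [-0.90842146  0.45095202 -2.43645889] [[-0.9987, -0.0006], [-0.0509, 0.0003], [0.0005, -1.0]]
[ 0.54720312 -0.11119705  0.25974018]
```

View pics/c5.png

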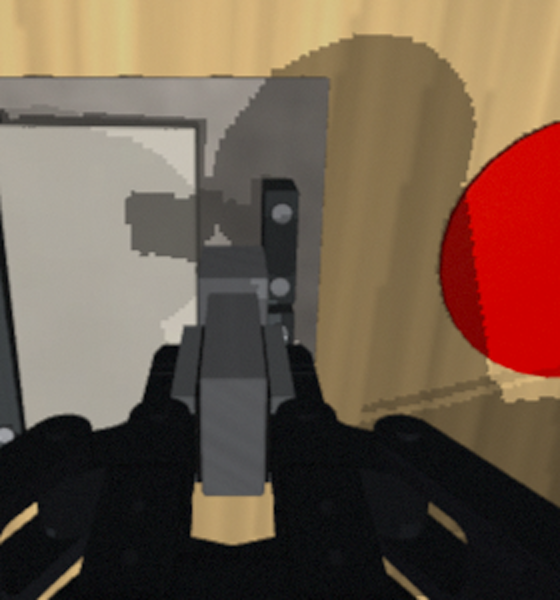

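Close view: the tile's near edge is at u≈198 (v 130–245) and the thin block's inner edge at u≈263 (v 190–300). The spacer foot's front top edge runs from (205,280) to (268,280), so it lies above the gap. I check the alignment numerically.

```bash
python3 - <<'E'
from h import *
f,K,R,o=L("w5.npz"); c=np.array([.58479,-.0042]); a=np.radians(2.85); B=np.array([[np.cos(a),np.sin(a)],[-np.sin(a),np.cos(a)]])
q=lambda n,l,z: print(n,((ray([(200+u/2,80+v/2) for u,v in l],K,R,o,z)[:,:2]-c)@B.T*1000).round(1).tolist())
q("tile top",[(197,130),(198,245)],.031); q("tile bottom",[(205,130),(205,190)],.006)
q("blk in top",[(265,192),(268,300)],.031); q("blk in bottom",[(262,190),(264,270)],.006); q("blk near top",[(298,190),(297,300)],.031)
q("blk ends",[(280,192),(280,303)],.031)
q("slab",[(328,78),(318,340)],.006)
q("foot",[(199,280),(268,280)],.133-.0586+.034); q("fin",[(202,378),(268,378),(266,494),(201,494)],.133-.0586+.08)
print("tool",B@(np.array(env.observe()["tool_pos"])[:2]-c)*1000)
hsv=cv2.cvtColor(f,cv2.COLOR_RGB2HSV)[...,2]
for r in (150,180,190,200,210): print(r,[int(v) for v in hsv[r,290:368]])
E
```

```text
tile top [[-29.3, -76.2], [-28.9, -28.7]]
tile bottom [[-31.3, -73.0], [-31.0, -46.4]]
blk in top [[-56.4, -51.4], [-58.6, -3.8]]
blk in bottom [[-56.5, -46.4], [-58.1, -8.1]]
blk near top [[-69.7, -52.2], [-71.1, -3.8]]
blk ends [[-62.5, -51.4], [-63.8, -2.4]]
slab [[-83.6, -94.9], [-85.2, 28.5]]
foot [[-33.7, -44.2], [-53.1, -44.2]]
fin [[-36.8, -40.8], [-50.5, -40.8], [-50.6, -11.2], [-36.1, -11.2]]
tool [-42.5858775  -24.94582413]
150 [199, 200, 200, 200, 198, 200, 186, 133, 70, 76, 92, 96, 95, 132, 156, 156, 155, 153, 155, 127, 93, 94, 92, 92, 91, 92, 91, 91, 90, 90, 89, 88, 90, 91, 90, 90, 90, 90, 91, 91, 91, 93, 94, 92, 95, 95, 94, 93, 96, 96, 97, 99, 95, 97, 96, 96, 96, 94, 96, 97, 98, 97, 97, 97, 98, 98, 98, 99, 98, 99, 97, 98, 99, 114, 126, 125, 125, 126]
180 [97, 97, 96, 97, 97, 97, 94, 84, 68, 61, 71, 73, 75, 73, 74, 73, 73, 74, 71, 74, 72, 82, 91, 84, 76, 74, 71, 74, 86, 91, 92, 91, 92, 94, 94, 84, 73, 76, 74, 77, 58, 28, 35, 46, 50, 50, 48, 50, 50, 47, 48, 49, 50, 49, 50, 48, 49, 51, 50, 74, 92, 95, 93, 93, 93, 94, 92, 90, 92, 91, 91, 98, 116, 126, 129, 129, 130, 130]
1
[... 289 characters left out ...]
113, 128, 129, 130, 130, 130, 131]
200 [98, 97, 98, 98, 98, 99, 95, 89, 71, 61, 72, 76, 106, 124, 123, 134, 140, 140, 138, 137, 137, 136, 134, 127, 120, 98, 75, 75, 73, 73, 73, 72, 74, 75, 74, 74, 74, 74, 74, 71, 52, 25, 31, 36, 39, 39, 39, 36, 38, 39, 37, 38, 38, 37, 35, 36, 38, 38, 59, 84, 93, 93, 92, 93, 92, 92, 93, 93, 93, 92, 97, 118, 130, 131, 131, 131, 130, 132]
210 [175, 176, 175, 140, 97, 97, 97, 90, 70, 58, 58, 61, 62, 63, 62, 63, 64, 64, 63, 64, 63, 62, 62, 62, 63, 61, 62, 62, 63, 60, 60, 61, 59, 63, 62, 62, 61, 64, 62, 63, 62, 64, 56, 40, 36, 37, 40, 37, 35, 38, 39, 38, 36, 37, 36, 37, 38, 40, 75, 92, 92, 91, 92, 91, 91, 93, 92, 92, 94, 94, 115, 132, 129, 131, 132, 131, 132, 133]
```

send_rows(
  deltas=[
    [1,-0.004,0,-0.06,0.004],
    [1,-0.004,0,-0.14,0.004],
    [1,-0.004,0,-0.2,0.004],
    [1,-0.004,0,-0.23,0.004],
    [1,-0.004,0,-0.25,0.004],
  ],
)

```text
time_s: 14.62
tool_pos: [0.5424, -0.0322, 0.0941]
ee_rot: [2.282, -2.156, -0.002]
contact_force: [0.2, 0.2, -2.8]
opening: 0.0129
gripper_force: 87.9
```

send_rows(
  deltas=[
    [1,0,0,-0.02,0],
    [1,0,0,-0.04,0],
    [1,0,0,-0.06,0],
    [1,0,0,-0.06,0],
    [1,0,0,-0.06,0],
  ],
)

```text
time_s: 15.03
tool_pos: [0.5432, -0.0323, 0.0869]
ee_rot: [2.283, -2.158, 0.0]
contact_force: [0.2, 0.3, -2.8]
opening: 0.013
gripper_force: 87.9
```

send_rows(
  deltas=[
    [1,0,0,-0.02,0],
    [1,0,0,-0.04,0],
    [1,0,0,-0.06,0],
    [1,0,0,-0.07,0],
    [1,0,0,-0.07,0],
  ],
)

```text
time_s: 15.45
tool_pos: [0.5428, -0.0323, 0.0757]
ee_rot: [2.282, -2.158, -0.001]
contact_force: [-0.6, -0.3, -2.9]
opening: 0.013
gripper_force: 87.9
```

send_rows(
  deltas=[
    [1,0,0,-0.015,0],
    [1,0,0,-0.03,0],
    [1,0,0,-0.045,0],
    [1,0,0,-0.05,0],
    [1,0,0,-0.05,0],
  ],
)

```text
time_s: 15.87
tool_pos: [0.5429, -0.0323, 0.0685]
ee_rot: [2.283, -2.158, -0.001]
contact_force: [-0.7, -0.4, -2.5]
opening: 0.0132
gripper_force: 87.9
```

send_rows(
  deltas=[
    [1,0,0,-0.007,0],
    [1,0,0,-0.014,0],
    [1,0,0,-0.02,0],
    [1,0,0,-0.02,0],
  ],
)

```text
time_s: 16.2
tool_pos: [0.543, -0.0323, 0.0656]
ee_rot: [2.283, -2.158, -0.0]
contact_force: [-0.2, -0.1, -2.2]
opening: 0.0127
gripper_force: 87.9
```

send_rows(
  deltas=[
    [1,0,0,-0.004,0],
    [1,0,0,-0.004,0],
    [1,0,0,-0.004,0],
  ],
)

```text
time_s: 16.45
tool_pos: [0.5431, -0.0323, 0.0653]
ee_rot: [2.283, -2.158, -0.0]
contact_force: [0.4, -0.3, -1.2]
opening: 0.0129
gripper_force: 87.9
```

send_rows(
  deltas=[
    [1,0,0,-0.004,0],
    [1,0,0,-0.004,0],
  ],
)

```text
time_s: 16.62
tool_pos: [0.5431, -0.0322, 0.0646]
ee_rot: [2.283, -2.158, -0.0]
contact_force: [-0.0, -0.3, -2.2]
opening: 0.013
gripper_force: 87.9
```

send_rows(
  deltas=[
    [1,0.006,0,0,0],
    [1,0.012,0,0,0],
    [1,0.018,0.001,0,0],
    [1,0.024,0.001,0,0],
    [1,0.03,0.002,0,0],
  ],
)

```text
time_s: 17.03
tool_pos: [0.5477, -0.032, 0.0647]
ee_rot: [2.283, -2.158, -0.0]
contact_force: [-0.3, -0.2, -3.2]
opening: 0.0131
gripper_force: 87.9
```

send_rows(
  deltas=[
    [1,0.004,0,0,0],
    [1,0.008,0,0,0],
    [1,0.012,0.001,0,0],
    [1,0.016,0.001,0,0],
    [1,0.016,0.001,0,0],
  ],
)

```text
time_s: 17.45
tool_pos: [0.55, -0.0318, 0.0646]
ee_rot: [2.283, -2.158, -0.0]
contact_force: [-0.2, -0.8, -3.2]
opening: 0.013
gripper_force: 87.9
```

send_rows(
  deltas=[
    [1,0.003,0,-0.002,0],
    [1,0.006,0,-0.004,0],
    [1,0.009,0,-0.004,0],
    [1,0.012,0.001,-0.004,0],
    [1,0.012,0.001,-0.004,0],
  ],
)

```text
time_s: 17.87
tool_pos: [0.5519, -0.0318, 0.0645]
ee_rot: [2.283, -2.158, 0.001]
contact_force: [-3.2, -0.7, 3.8]
opening: 0.0129
gripper_force: 88.7
```

send_rows(
  deltas=[
    [1,0.002,0,-0.001,0],
    [1,0.004,0,-0.002,0],
    [1,0.006,0,-0.003,0],
    [1,0.006,0,-0.003,0],
  ],
)

```text
time_s: 18.2
tool_pos: [0.5524, -0.0318, 0.0645]
ee_rot: [2.283, -2.157, -0.0]
contact_force: [-7.7, -0.2, 7.8]
opening: 0.0131
gripper_force: 89.4
```

send_rows(
  deltas=[
    [1,0.003,0,0.001,0],
    [1,0.006,0,0.002,0],
    [1,0.009,0,0.003,0],
    [1,0.009,0,0.003,0],
  ],
)

```text
time_s: 18.53
tool_pos: [0.5527, -0.0318, 0.0645]
ee_rot: [2.281, -2.156, -0.003]
contact_force: [-11.3, 1.0, 8.6]
opening: 0.0129
gripper_force: 89.5
```

send_rows(
  deltas=[
    [1,0.003,0,0,0],
    [1,0.006,0,0,0],
    [1,0.009,0,0,0],
    [1,0.009,0,0,0],
  ],
)

```text
time_s: 18.87
tool_pos: [0.553, -0.0318, 0.0646]
ee_rot: [2.28, -2.155, -0.006]
contact_force: [-16.4, 2.9, 12.9]
opening: 0.0128
gripper_force: 90.0
```

```bash
python3 - <<'E'
from h import *
f,K,R,o=cam("wrist"); save("c6.png",cv2.resize(f[40:340,160:480],(640,600),interpolation=cv2.INTER_CUBIC)); np.savez("w6.npz",f=f,K=K,R=R,o=o)
s=env.observe(); print(s["tool_pos"],s["contact_force"],s["torque"],Ro.from_rotvec(s["ee_rot"]).as_matrix()[:,1:].round(4).tolist())
E
```

```text
[ 0.55301925 -0.03180725  0.06458242] [-16.73689015   1.72332211  11.97180917] [ 0.86316435  6.02083256 -0.03029938] [[-0.9984, -0.006], [-0.0562, -0.0007], [0.006, -1.0]]
```

View pics/c6.png

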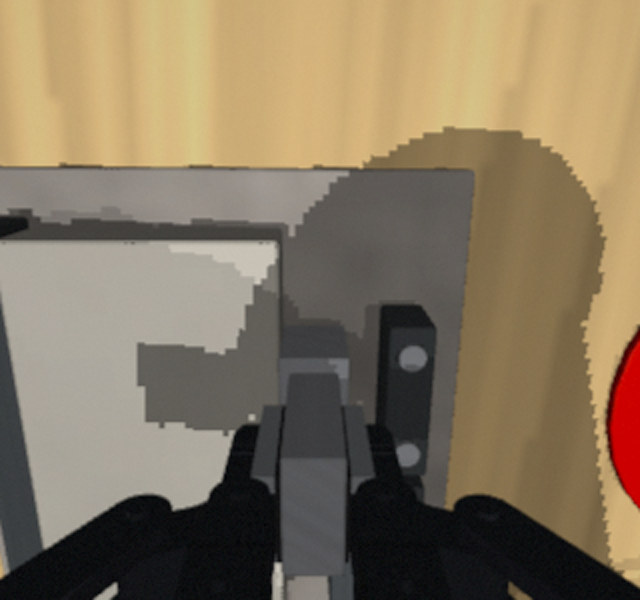

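The tile's far edge now meets the stop along (0,290)–(40,545) with no visible gap. The spacer is seated against the tile's near edge at u≈282. I ease the downward load and firm up the push.

send_rows(
  deltas=[
    [1,0.002,0,0.002,0],
    [1,0.004,0,0.004,0],
    [1,0.004,0,0.006,0],
    [1,0.004,0,0.006,0],
    [1,0.004,0,0.006,0],
  ],
)

```text
time_s: 19.33
tool_pos: [0.5531, -0.0318, 0.0646]
ee_rot: [2.279, -2.155, -0.008]
contact_force: [-15.8, 1.2, 9.8]
opening: 0.013
gripper_force: 89.8
```

```bash
python3 - <<'E'
from h import *
s=env.observe(); print(s["tool_pos"],s["contact_force"],Ro.from_rotvec(s["ee_rot"]).as_matrix()[:,1:].round(4).tolist())
f,K,R,o=cam("wrist"); np.savez("w7.npz",f=f,K=K,R=R,o=o); v=cv2.cvtColor(f,cv2.COLOR_RGB2HSV)[...,2]
for r in (175,195,215,235,255,275,295): print(r,[int(x) for x in v[r,130:185]])
print([ [int(x) for x in v[r,290:312]] for r in (165,175,185,195)])
g=cam("scene"); save("s7.png",g[0]); np.savez("s7.npz",f=g[0],K=g[1],R=g[2],o=g[3])
print(proj([.585,0,.03],g[1],g[2],g[3]),proj([.64,-.08,.03],*g[1:]),proj([.635,.08,.03],*g[1:]))
E
```

```text
[ 0.55310582 -0.03177928  0.06458109] [-15.83061314   1.20002015   9.84558562] [[-0.9984, -0.0074], [-0.056, -0.0006], [0.0074, -1.0]]
175 [168, 167, 146, 126, 129, 110, 77, 66, 65, 74, 121, 146, 155, 161, 161, 163, 163, 162, 156, 135, 92, 57, 50, 58, 65, 67, 65, 89, 141, 170, 175, 175, 174, 172, 172, 174, 173, 173, 173, 174, 173, 174, 175, 173, 175, 174, 174, 173, 174, 174, 172, 171, 173, 174, 173]
195 [174, 169, 166, 166, 165, 164, 141, 121, 123, 103, 72, 67, 66, 64, 63, 64, 62, 62, 62, 63, 61, 64, 63, 62, 65, 63, 64, 66, 65, 67, 68, 124, 167, 175, 173, 173, 174, 173, 173, 174, 173, 174, 174, 173, 174, 174, 174, 175, 174, 174, 173, 174, 174, 174, 174]
215 [184, 180, 177, 172, 168, 166, 165, 166, 166, 162, 140, 124, 124, 98, 67, 67, 65, 65, 63, 63, 62, 63, 63, 64, 62, 62, 63, 62, 62, 64, 63, 64, 67, 65, 107, 151, 170, 171, 171, 172, 172, 169, 171, 172, 173, 173, 174, 171, 174, 172, 173, 174, 173, 174, 174]
235 [182, 184, 185, 183, 179, 175, 170, 167, 165, 165, 166, 167, 166, 156, 137, 129, 126, 94, 66, 65, 65, 65, 65, 64, 61, 63, 64, 64, 65, 63, 62, 63, 63, 64, 65, 66, 66, 80, 133, 
[... 639 characters left out ...]
 199, 199, 199, 198, 198, 199, 195, 193, 191, 187, 188, 189, 189, 189, 191, 193, 195, 197, 174, 150, 145, 119, 77, 68, 67, 67, 64, 63, 65, 65, 65, 66, 67, 65, 64, 66, 64, 64, 64, 64, 67, 124, 165, 172, 170, 172, 170, 169]
[[199, 199, 198, 200, 199, 200, 198, 167, 135, 103, 58, 82, 96, 94, 97, 96, 95, 95, 96, 97, 95, 96], [176, 153, 153, 152, 137, 123, 123, 118, 109, 84, 58, 80, 97, 95, 94, 96, 95, 96, 98, 97, 98, 98], [97, 101, 106, 106, 115, 122, 124, 120, 113, 87, 60, 75, 93, 97, 97, 99, 100, 97, 98, 99, 99, 98], [99, 97, 98, 98, 98, 97, 97, 94, 91, 73, 55, 64, 74, 75, 76, 74, 85, 94, 96, 95, 95, 94]]
[[332.21760197 215.66675777]] [[315.58138511 236.20059081]] [[360.84532432 220.013605  ]]
```

```bash
python3 - <<'E'
from h import *
f,K,R,o=L("w7.npz"); rows=np.array([195,215,235,255,275,295])
a=ray(np.c_[[160.9,164.25,167.65,171,174.6,177.9],rows],K,R,o,.031)[:,:2]; b=ray(np.c_[[139.3,143.1,147,150.5,154.6,158.6],rows],K,R,o,.028)[:,:2]
for n,p in(("tile",a),("stop back",b)):
    k=np.polyfit(p[:,1],p[:,0],1); print(n,"yaw",-np.degrees(np.arctan(k[0])),"x@y=0",np.polyval(k,0),p[[0,-1]].round(4).tolist())
s=L("s7.npz"); save("c7.png",cv2.resize(s[0][170:270,265:395],(780,600),interpolation=cv2.INTER_CUBIC))
E
```

```text
tile yaw 3.0353113081669605 x@y=0 0.6405762491578536 [[0.6436, -0.058], [0.6401, 0.0098]]
stop back yaw 2.8965574629452986 x@y=0 0.6550385867817388 [[0.6579, -0.0564], [0.6543, 0.0127]]
```

View pics/c7.png

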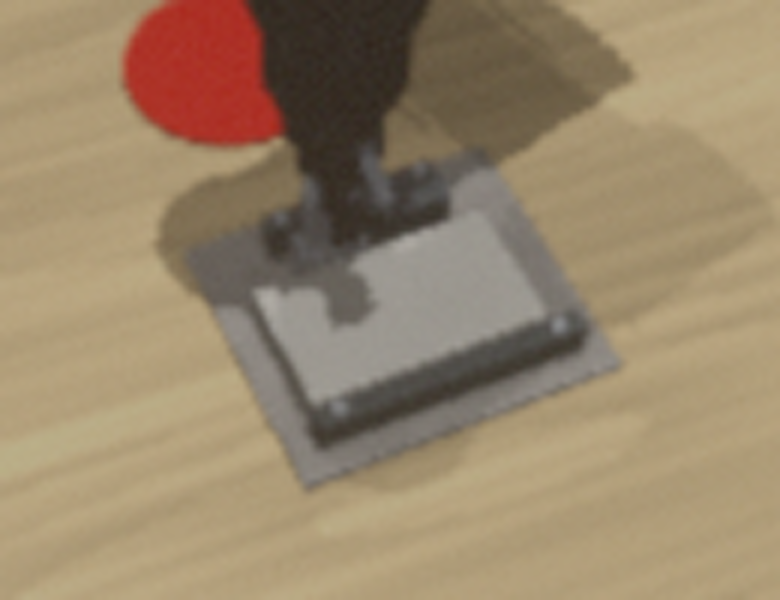

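The tile is parallel to the stop (3.0° vs 2.9°), and its edge sits 14.4 mm from the back of the 14 mm bar, so it is flush. The scene crop shows tile and stop touching along (310,405)–(545,320). I add a little more push, then hand in.

send_rows(
  deltas=[
    [1,0.003,0,0.001,0],
    [1,0.006,0,0.001,0],
    [1,0.008,0,0.001,0],
    [1,0.008,0,0.001,0],
    [1,0.008,0,0.001,0],
  ],
)

```text
time_s: 19.85
tool_pos: [0.5533, -0.0318, 0.0646]
ee_rot: [2.278, -2.153, -0.011]
contact_force: [-20.6, 2.7, 13.0]
opening: 0.0127
gripper_force: 90.1
```

send_rows(
  deltas=[
    [1,0,0,0,0],
    [1,0,0,0,0],
    [1,0,0,0,0],
    [1,0,0,0,0],
    [1,0,0,0,0],
  ],
)

```text
time_s: 20.27
tool_pos: [0.5533, -0.0318, 0.0646]
ee_rot: [2.277, -2.153, -0.011]
contact_force: [-20.2, 3.6, 13.7]
opening: 0.0131
gripper_force: 90.1
```

```bash
python3 - <<'E'
from h import *
print(order.job_done())
E
```

```text
the job is handed in; nothing more can be done
None
```

The job is handed in: the pot stands on the cork mat, and the gripped spacer is down in the wide end of the gap, pressing the tile flush against the stop with about 20 N at the wrist.

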